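# Trip a stuck disc drive's hidden catch with the release pin

### The arm

A 7-joint arm with a two-finger parallel gripper is mounted at the origin on the work surface. World frame = base frame: x ahead of the robot, y to its left, z up, the work surface at z = 0. Lengths are in mm, angles in rad, forces in N, time in s.
With the tool pointing down it reaches from about 400 to 875 mm from the base axis. Payload 4.4 kg.
Tool frame: the origin (TCP) lies on the centre line of the jaws, within the pads' length; the fingertips stand ctrl.nose_length ahead of it and the grasp point (between the pads) lies 6 mm ahead of it (ctrl.nose_length is the distance from the TCP to the fingertips, in mm); z points along the fingers, y is the direction in which the jaws open and shut (so a half turn about z gives the same grasp; the last joint's range is limited). The gripper opens to 85 mm and grips with 20 to 120 N. Pads are 22 mm wide; open, the fingers measure 114 mm over their backs; the gripper's body (76 mm by 85 mm) begins 54 mm behind the grasp point. The pads swing forward as they close: fully open they stand 13 mm farther back than shut.
Start: joints at [-1.278, 0.628, 0.038, 1.517, -0.027, 0.996, -0.02], TCP at [228.226, 608.63, 256.313] pointing down, gripper open.
Joint ranges: [-3.06, 3.06], [-0.37, 2.12], [-1.25, 1.32], [0.18, 2.47], [-1.1, 4.24], [0.23, 1.98], [-2.94, 2.94]. Speed limits (rad/s): [2.57, 2.57, 3.14, 3.14, 3.14, 3.14, 3.14].

### API

Orientations are given as [roll, pitch, yaw] about the fixed x, y, z axes, in that order (R = Rz(yaw) Ry(pitch) Rx(roll)).
In Python, from cell import ctrl, vision gives the robot as it stands. The module is installed in compiled form; this text tells all that it offers.
- The arm moves only by the shell command python3 -m inch 'ROWS'. ROWS is a JSON object of lists of equal length, an entry for each row: "travel": the shift along the tool's x, y, z in cm, a list of three; "twist": the turn about the tool's z in degrees; "fingers": the finger opening in cm, from 0 to 8.54. A call has exactly 10 rows; each row is the pose to reach, as a shift and turn from the pose commanded when the call began, along the tool's axes at that moment; what a row does not reach only later rows make up. A row lasts 1/12 s, in which the tool goes at most 41.7 mm and 7.16 degrees, less where a joint would pass 70% of its speed; a pose out of reach is approached as far as the arm can. A call with a gripper value outside its range is refused whole. The fingers move at their own pace and stop on an object; the grip force is fixed at half the most. Time passes only in rows, so rows that repeat a pose let the fingers close, or fill a call up. It gives the time, the measured TCP pose, the force and the opening at its end, in the units of the state.
- ctrl.read_state(): the state, without advancing time (a new reading comes with each control period).
- vision.get_image(name): name is "scene" or "top" or "wrist"; returns a dict with "frame" (420x560x3 uint8, red, green, blue), "fx", "fy", "cx", "cy" (pixels), "k1" (the pictures are not rectified: a ray, as slopes to the right and down, at radius r is drawn at 1 + k1 r^2 times it, then the intrinsics apply), "position" and "orientation" of the camera in the world. Camera axes: x right, y down, z forward; pixel columns grow to the right and rows downward; lengths in mm; the calibration is good to about 2 mm. A picture is of the moment at which its call begins. There is no depth.
- ctrl.finish_job(): hands the job in, once; it reports no verdict.
The state is a dict: "clock": time; "qpos": joint angles; "qd": joint speeds; "tau": joint torques, N m; "eef_pos": TCP position; "tool_rot": TCP orientation; "force": force on the tool from outside, world axes, zero at the start; "torque": the same for the moment, N m; "width": finger opening in mm.
Only numpy, scipy, OpenCV 4.12 (cv2) and the standard library are available. Lean on these libraries where they do the work, as an engineer would, in place of code of your own. Each camera call takes 0.05 s, during which the arm holds its last target.

### The job

The tray of the disc drive is latched shut. Take the red release pin from its wooden stand, push it gently (never harder than about 20 N) down the small yellow-framed hole in the top of the drive until the hidden spring catch lets go and the tray pops out a little, put the pin back upright and fully down in its stand, and draw the tray all the way out to its stop by the orange tab. Leave the bottle, the jar and the spool where they stand.

Things in the scene. Friction and masses are not known exactly. Their poses are not given: they have to be found in the camera images.
- drive: Grey desktop disc drive fixed on the bench, 170 (x) x 146 (y) x 46 mm high. Origin: centre of its underside; the tray's black bezel, 7 mm proud, faces its -x; z up. Under the hole, hidden, 7 to 25 mm below its mouth (it varies) lies the catch's sprung plate. Pressed, it gives 4 to 9 N up and up to 6 N sideways; about 5 mm frees the tray, a rigid stop is at 6.5 mm. Over 22 N of pin on drive damages it.
- hole (a point): Centre of the mouth of the access hole in the case's top, 46 mm above the bench, 55 mm towards the front from the drive's centre and 45 mm to its +y side, in a yellow square frame of 22 mm. The hole is round, 9 mm wide with a 1.5 mm chamfer, straight down through the 5 mm thick cover; hollow below.
- pin_grip (a point): Place to grip the release pin: on its axis, in the middle of the red handle, 78 mm above the tip. From the tip up: steel shaft 5 mm wide, 48 mm long; red collar 24 mm wide, 4 mm thick; red round handle 14 mm wide, 56 mm long. 40 g. Own z axis points from tip to handle. It starts upright in the stand, collar resting on the stand's top.
- pin_tip (a point): Tip of the pin's shaft, on its axis. The 48 mm shaft ends at the collar's underside.
- stand_hole (a point): Centre of the mouth of the hole in the pin's stand, at the top face, 52 mm above the bench. The stand is a fixed wooden block 50 x 50 x 52 mm; the hole is 9 mm wide, vertical, right through, with a 1.5 mm chamfer. With the pin home the collar's underside rests on this face (tip 48 mm below the mouth).
- tray (a joint): How far the tray is out (m): 0 shut and latched, about 0.028 after it has popped out by its own spring when the catch trips, 0.070 at its stop fully out. It slides along the drive's -x, with about 1 N of friction, and stays where it is left.
- tab (a point): Centre of the orange pull tab on the tray's bezel, 27 mm above the bench: an upright fin 36 mm long (along the drive's x, sticking out to the front), 10 mm thick (along the drive's y) and 22 mm high (16 to 38 mm above the bench). This point is 22 mm in front of the bezel's face and moves with the tray. Grip it from above across its thickness.
- bottle_mid (a point): Centre (half-way up) of a small clear bottle with a red cap, 44 mm wide, 95 mm tall, loose. Leave alone.
- jar_mid (a point): Centre of a small amber jar with a green lid, 50 mm wide, 50 mm tall, loose. Leave alone.
- spool_mid (a point): Centre of a metal spool standing on its end, 48 mm wide, 42 mm tall, loose. Leave alone.
There are look-alikes about, which are no part of the job. Of the things shaped like the part that bears pin_grip, the red one is meant. Of the things that look like the part that bears stand_hole, the smaller one is meant.

How it is judged (in metres and radians):
On the way:
1. the catch is tripped with the pin: the tray has popped out by more than 10 mm while the pin's tip is inside the drive, down the hole (value of joint tray above 0.01 m and z of pin_tip in the frame of hole below -0.008 m and horizontal distance between pin_tip and hole below 0.008 m), for 0.05 s.
At the end, for the whole second after the job is handed in: The tray is out by more than 64 of its 70 mm; the pin stands at rest upright (within 0.12 rad) in its stand, its tip at least 44 mm down the stand's hole and within 6 mm of its axis (value of joint tray above 0.064 m and horizontal distance between pin_tip and stand_hole below 0.006 m and z of pin_tip in the frame of stand_hole below -0.044 m and angle between pin_grip's own z axis and vertical below 0.12 rad and linear speed of pin below 0.02 m/s); the robot touches nothing.
It fails at once if the pin pressed on the drive with more than 22 N (contact force between pin and drive above 22 N).
It fails at once if the bottle, the jar or the spool moved by more than 25 mm (distance of any of bottle_mid, jar_mid, spool_mid from where it was at the start of the episode above 0.025 m).
It also fails if it takes over 58 s, if anything falls off the work surface, if the arm or the gripper's body presses on something with over 40 N, if the wrist force passes 120 N, or if a joint passes its speed limit or range.

## Working session

There is one attempt and no reset: what is moved stays moved. The work goes in short steps, Python scripts to look and compute and a shell command to move; the robot and the scene stay as the last step left them, time stands still between calls to the robot, and variables do not carry over. Pictures are saved under pics/ and viewed, and the job is handed in when it is done.

```bash
mkdir -p pics; ls; cat > h.py <<'E'
import numpy as np, cv2
from cell import ctrl, vision
def snap(n,f):
    d=vision.get_image(n); cv2.imwrite('pics/'+f+'.png',cv2.cvtColor(d['frame'],cv2.COLOR_RGB2BGR))
    import pickle; pickle.dump(d,open('pics/'+f+'.pkl','wb')); return d
E
python3 - <<'E'
from h import *
for n in ('scene','top','wrist'):
    d=snap(n,n+'0'); print(n,{k:v for k,v in d.items() if k!='frame'})
print(ctrl.read_state(),ctrl.nose_length)
E
```

```text
pics
scene {'fx': 518.3064762411756, 'fy': 518.3064762411756, 'cx': 282.08225248686284, 'cy': 193.03433123219446, 'k1': -0.020705527500423277, 'position': array([ 969.5145306 , -579.26881042,  863.60082887]), 'orientation': array([-2.41724805,  0.01286888,  0.63212425])}
top {'fx': 387.43030952086275, 'fy': 387.43030952086275, 'cx': 287.2302426415337, 'cy': 202.8232011364575, 'k1': -0.08891949676610582, 'position': array([413.92146354, -11.53244211, 996.19181469]), 'orientation': array([-2.97750519,  0.00387618, -1.59591542])}
wrist {'fx': 299.1633957007865, 'fy': 299.1633957007865, 'cx': 276.81100202040403, 'cy': 207.1789511179182, 'k1': -0.06360674635598895, 'position': array([162.12659504, 632.51468943, 372.78311545]), 'orientation': array([2.86255854, 0.0029974 , 1.21329876])}
{'clock': 0.15, 'qpos': array([-1.27777105,  0.62913   ,  0.03845412,  1.51811387, -0.02701728,
        0.99629875, -0.0199596 ]), 'qd': array([ 1.31384142e-03, -4.53714765e-03,  6.44054769e-04, -2.65265322e-03,
       -3.58033494e-04, -3.74185636e-04,  3.30707449e-05]), 'tau': array([ 1.60625194e-03, -5.63800657e+01,  1.22755788e+00, -1.93650699e+01,
        1.11013959e-02,  7.46146980e-03,  1.19841016e-05]), 'eef_pos': array([228.08139942, 608.21567435, 255.61060069]), 'tool_rot': array([-3.14016035e+00, -5.27688704e-06,  2.78279429e+00]), 'force': array([-0.35048034, -0.06225475, -0.53351561]), 'torque': array([-0.01861349,  0.01869966, -0.0042313 ]), 'width': 85.73024932948582} 25.0
```

View pics/scene0.png

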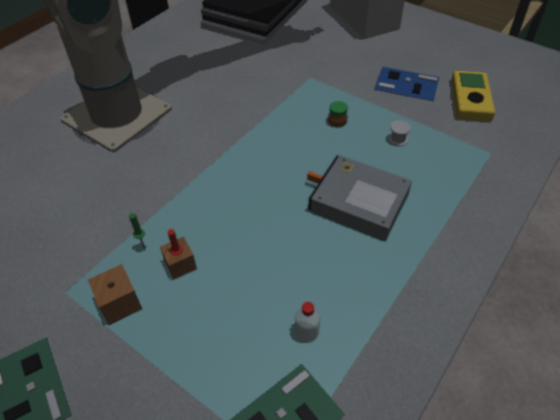

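View pics/top0.png

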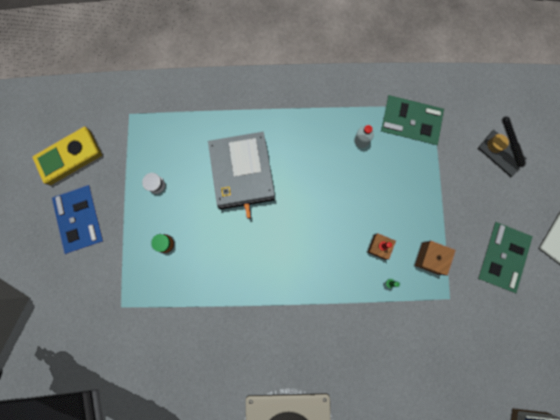

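View pics/wrist0.png

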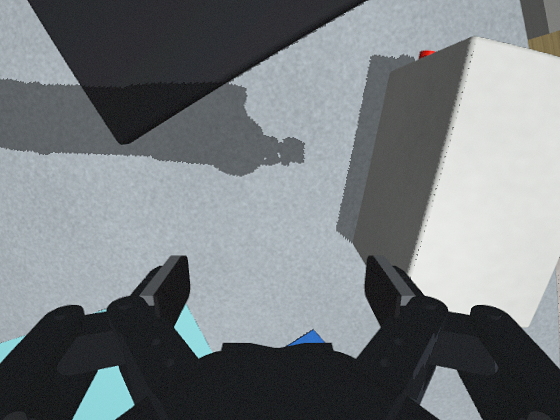

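```bash
cat >> h.py <<'E'
import pickle
from scipy.spatial.transform import Rotation as Ro
def load(f): return pickle.load(open('pics/'+f+'.pkl','rb'))
def crop(f,x0,y0,x1,y1,s,o):
    im=cv2.imread('pics/'+f+'.png')[y0:y1,x0:x1]
    cv2.imwrite('pics/'+o+'.png',cv2.resize(im,None,fx=s,fy=s,interpolation=cv2.INTER_CUBIC))
def ray(d,u,v):
    q=np.array([(u-d['cx'])/d['fx'],(v-d['cy'])/d['fy']]);p=q.copy()
    for _ in range(20): p=q/(1+d['k1']*(p@p))
    R=Ro.from_euler('xyz',d['orientation']).as_matrix()
    r=R@np.array([p[0],p[1],1.]); return np.array(d['position']),r/np.linalg.norm(r)
def atz(d,u,v,z):
    o,r=ray(d,u,v); return o+r*(z-o[2])/r[2]
def tri(*obs):
    A=np.zeros((3,3));b=np.zeros(3);L=[]
    for d,u,v in obs:
        o,r=ray(d,u,v);M=np.eye(3)-np.outer(r,r);A+=M;b+=M@o;L.append((o,M))
    x=np.linalg.solve(A,b); return x,[round(float(np.linalg.norm(M@(x-o))),2) for o,M in L]
def proj(d,X):
    R=Ro.from_euler('xyz',d['orientation']).as_matrix()
    p=R.T@(np.asarray(X,float)-d['position']);s=p[:2]/p[2];s=s*(1+d['k1']*(s@s))
    return np.array([d['fx']*s[0]+d['cx'],d['fy']*s[1]+d['cy']])
E
python3 - <<'E'
from h import *
crop('scene0',70,195,210,335,5,'c1');crop('scene0',290,140,420,240,6,'c2')
crop('top0',350,220,470,300,6,'c3');crop('top0',195,120,290,225,5.5,'c4')
E
```

```text
(no output)
```

View pics/c1.png

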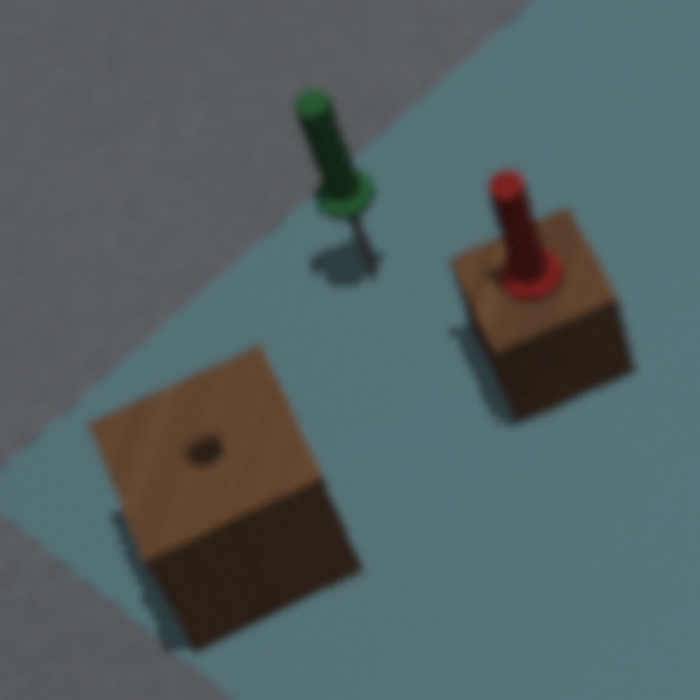

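View pics/c2.png

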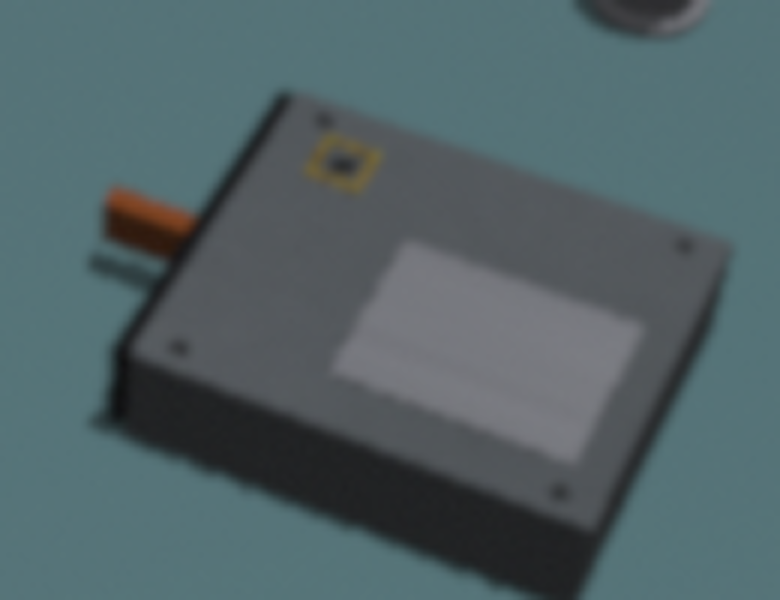

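View pics/c3.png

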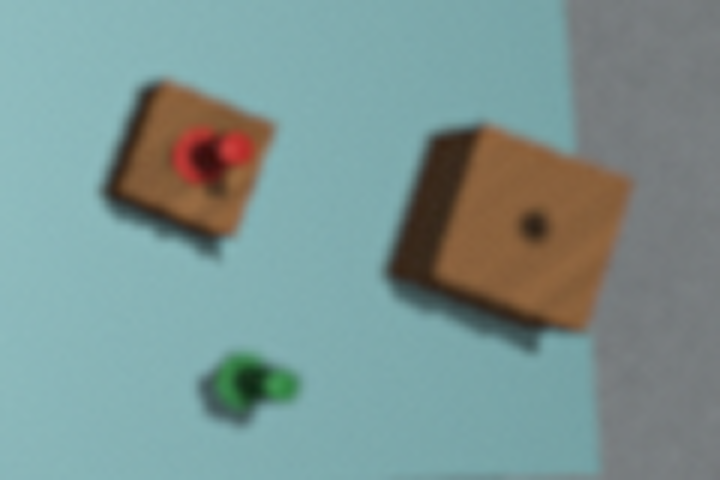

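View pics/c4.png

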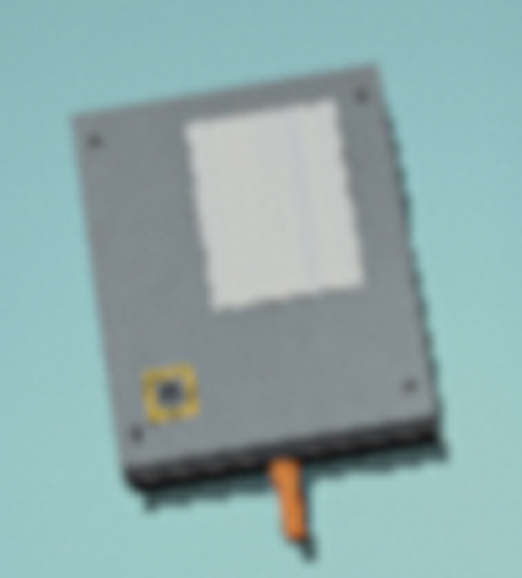

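```bash
python3 - <<'E'
from h import *
s=load('scene0');t=load('top0')
c1=lambda x,y:(s,70+(x+.5)/5-.5,195+(y+.5)/5-.5)
c2=lambda x,y:(s,290+(x+.5)/6-.5,140+(y+.5)/6-.5)
c3=lambda x,y:(t,350+(x+.5)/6-.5,220+(y+.5)/6-.5)
c4=lambda x,y:(t,195+(x+.5)/5.5-.5,120+(y+.5)/5.5-.5)
P=lambda n,a,b:print(n,*[np.round(q,1) for q in tri(a,b)])
P('pintop',c1(507,185),c3(235,151))
P('collar',c1(530,276),c3(200,156))
P('hole',c2(344,163),c4(170,392))
P('bighole',c1(205,450),c3(533,227))
P('greentop',c1(314,103),c3(280,386))
P('Dbl',c2(733,247),c4(75,118));P('Dbr',c2(598,530),c4(375,68))
P('Dfl',c2(288,97),c4(125,468));P('Dfr',c2(130,350),c4(432,418))
P('tabtip',c2(112,192),c4(295,540))
# stand corners
P('sA',c1(568,210),c3(275,127));P('sB',c1(613,300),c3(235,237));P('sD',c1(455,265),c3(165,80))
P('screw fl',c2(323,121),c4(136,433));P('screw bl',c2(684,245),c4(94,140));P('screw br',c2(559,492),c4(361,95));P('screw fr',c2(179,347),c4(408,386))
for n,a in (('jar',(162,243)),('spool',(153,183)),('bottle',(367,130))): print(n,atz(t,*a,45).round())
E
```

```text
pintop [ 457.6 -241.6  110. ] [0.4 0.4]
collar [ 458.2 -242.3   54. ] [0.4 0.4]
hole [605.1 141.6  48.2] [0.1 0.1]
bighole [ 425.3 -371.9   68.4] [0.2 0.2]
greentop [ 368.3 -254.5  106.5] [0.2 0.2]
Dbl [738.4 187.9  45.6] [0.9 0.9]
Dbr [759.6  47.5  44. ] [1.5 1.5]
Dfl [570.  161.5  46.6] [1.3 1.3]
Dfr [590.7  23.   45.3] [0.2 0.2]
tabtip [538.2  87.2  38.2] [1.2 1.2]
sA [ 475.5 -246.9  114. ] [13.8 13.8]
sB [ 449.2 -239.2   27.5] [31.7 31.7]
sD [ 469.4 -246.    80.7] [28.8 28.8]
screw fl [586.7 157.3  46.7] [0.3 0.3]
screw bl [725.3 177.4  48.3] [0.5 0.5]
screw br [743.6  52.8  47.9] [0.4 0.4]
screw fr [605.   33.2  47.1] [0.4 0.4]
jar [479. 301.  45.]
spool [631. 328.  45.]
bottle [ 757. -223.   45.]
```

Candidates for the pin are the red one at scene (176,240) / top (388,245) and the green look-alike at scene (136,225) / top (394,284). For the stand they are the small block at scene (178,258) / top (382,248) and the bigger block at scene (114,294) / top (436,258). I choose the red pin in the small block, and the close crops c1 and c3 confirm it. The hole is at scene (347,167) / top (226,191), and triangulation gives about (605,142,46).

```bash
cat >> h.py <<'E'
def go(x,y,z,yaw=None):
    s=ctrl.read_state();R=Ro.from_euler('xyz',s['tool_rot']).as_matrix()
    d=R.T@(np.array([x,y,z])-s['eef_pos'])
    tw=0 if yaw is None else -np.degrees((yaw-s['tool_rot'][2]+np.pi)%(2*np.pi)-np.pi)
    print('now',s['eef_pos'].round(1),s['tool_rot'].round(4),'w',round(s['width'],1),'f',s['force'].round(1),'t',round(s['clock'],2),'-> travel cm',(d/10).round(2),'twist',round(tw,1))
E
python3 -m inch '{"travel":[[-1.7,-1.1,0],[-5,-3.2,0],[-8.5,-5.4,0],[-12,-7.6,0],[-15,-9.5,0],[-18.5,-11.7,0],[-22,-13.9,0],[-25.5,-16.1,0],[-29,-18.3,0],[-32,-20.2,0]],"twist":[-3,-6,-9,-12,-15,-18,-21,-24,-27,-29],"fingers":[5,5,5,5,5,5,5,5,5,5]}'
python3 -c "
from h import *
go(458,-242,200,-2.998)"
```

```text
clock: 0.98
eef_pos: [458.5, 304.1, 256.2]
tool_rot: [-3.141, 0.0, -2.994]
force: [0.4, -0.3, -0.5]
width: 50.1
now [458.5 304.1 256.2] [-3.1406e+00  1.0000e-04 -2.9935e+00] w 50.1 f [ 0.4 -0.3 -0.5] t 0.98 -> travel cm [  8.1  -54.     5.68] twist 0.3
```

```bash

python3 -m inch '{"travel":[[0.5,-3,0],[1,-7,0],[1.6,-11,0],[2.2,-15,0],[2.8,-19,0],[3.4,-23,0],[4,-27,0],[4.6,-31,0],[5.2,-35,0],[5.8,-38.5,0]],"twist":[0,0,0,0,0,0,0,0,0,0],"fingers":[5,5,5,5,5,5,5,5,5,5]}'
python3 -c "
from h import *
snap('wrist','w1')
go(458,-242,200,-2.998)"
```

```text
clock: 1.82
eef_pos: [455.6, -85.0, 256.4]
tool_rot: [-3.141, 0.0, -2.996]
force: [-0.7, -0.7, 0.3]
width: 50.2
now [455.  -93.1 256.4] [-3.1358e+00 -9.0000e-04 -3.0053e+00] w 50.0 f [-0.3 -6.5  0.9] t 1.87 -> travel cm [  1.72 -14.76   5.72] twist -0.4
```

View pics/w1.png

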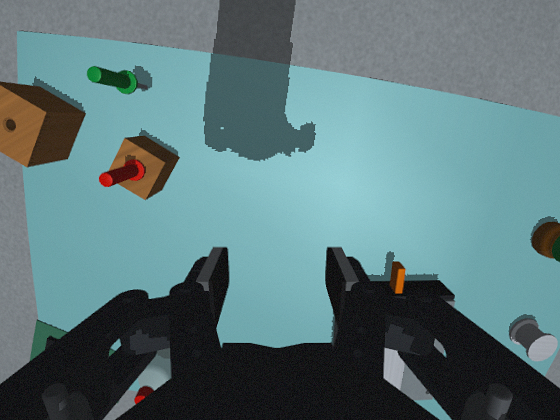

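```bash

python3 -m inch '{"travel":[[0.5,-3.5,1],[1,-7,2.3],[1.5,-10,3.6],[1.9,-12.5,4.6],[2.1,-14,5.1],[2.25,-15,5.4],[2.3,-15.5,5.6],[2.3,-15.5,5.6],[2.3,-15.5,5.6],[2.3,-15.5,5.6]],"twist":[0,0,0,0,0,0,0,0,0,0],"fingers":[4,4,4,4,4,4,4,4,4,4]}'
python3 -c "
from h import *
snap('wrist','w2')
go(458,-242,200,-2.998)"
```

```text
clock: 2.7
eef_pos: [456.6, -237.4, 200.7]
tool_rot: [3.141, 0.001, -2.992]
force: [0.1, -0.7, 0.1]
width: 40.1
now [ 456.5 -237.5  200.7] [ 3.1412e+00  6.0000e-04 -2.9921e+00] w 40.0 f [-0.   0.5  0.1] t 2.75 -> travel cm [-0.08 -0.47  0.07] twist 0.3
```

View pics/w2.png

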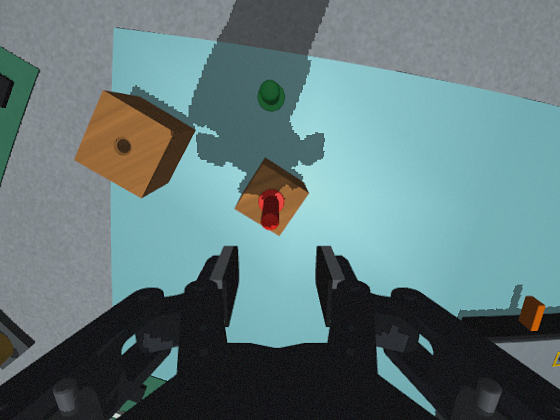

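```bash
python3 - <<'E'
from h import *
crop('w2',215,145,325,245,7,'c5');crop('w1',75,115,195,215,6,'c6')
E
```

```text
(no output)
```

View pics/c5.png

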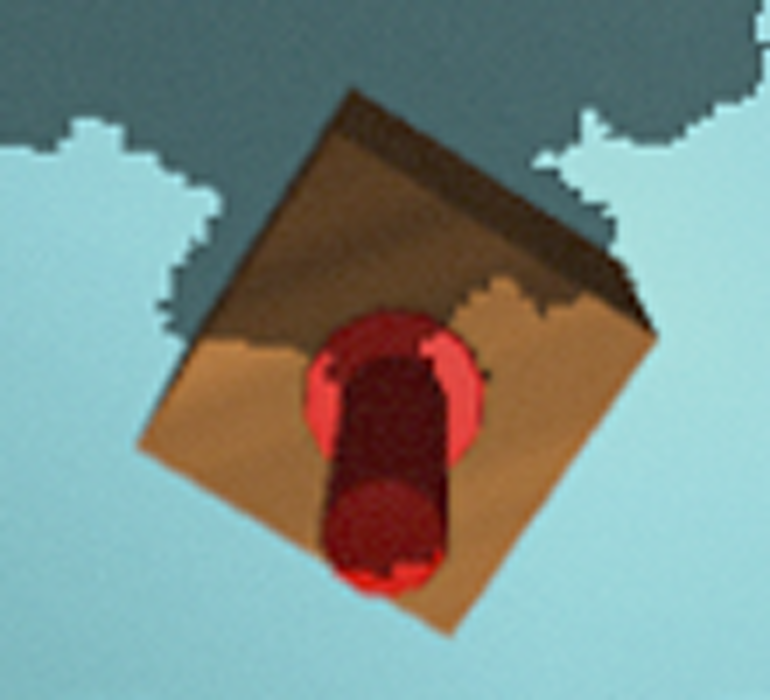

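View pics/c6.png

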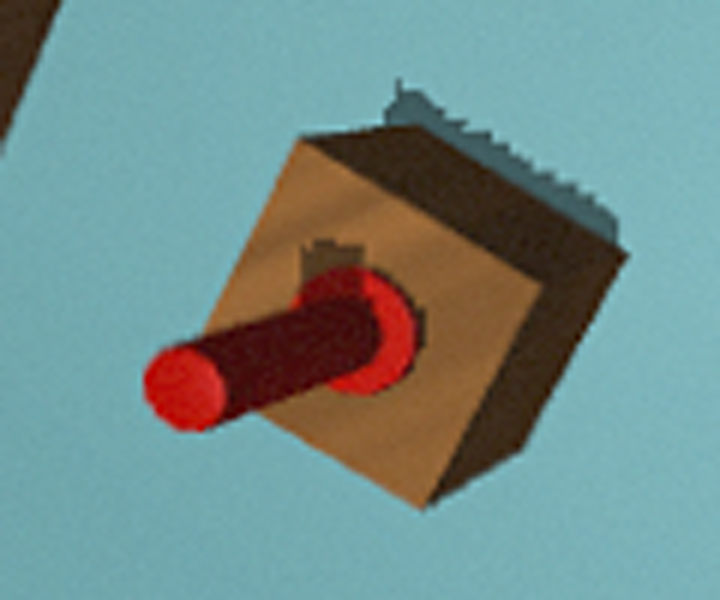

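```bash
python3 - <<'E'
from h import *
a=load('w2');b=load('w1');s=load('scene0');t=load('top0')
A=lambda x,y:(a,215+(x+.5)/7-.5,145+(y+.5)/7-.5)
B=lambda x,y:(b,75+(x+.5)/6-.5,115+(y+.5)/6-.5)
print('top',tri(A(384,537),B(186,388)),'collar',tri(A(394,398),B(355,330)))
print('top w2 at112',atz(*A(384,537),112),'collar w2 at 56',atz(*A(394,398),56))
print('top w1',atz(*B(186,388),112),atz(*B(355,330),56))
# stand corners top face
P=[atz(*A(*q),52) for q in ((140,446),(450,635),(657,336),(340,128))];print(np.round(P,1), np.mean(P,0))
s1=(s,70+(507+.5)/5-.5,195+185.5/5-.5);t1=(t,350+235.5/6-.5,220+151.5/6-.5)
print('all4',tri(s1,t1,A(384,537),B(186,388)))
print(a['position'],a['orientation'],b['position'])
go(457.5,-241.5,90)
E
```

```text
top (array([ 457.09774045, -243.19244175,  110.42097008]), [0.04, 0.04]) collar (array([ 457.13955341, -243.24219563,   53.73465047]), [0.03, 0.03])
top w2 at112 [ 456.51762864 -243.22709281  112.        ] collar w2 at 56 [ 456.50112906 -243.28293153   56.        ]
top w1 [ 456.71498882 -242.31903047  112.        ] [ 456.67007394 -242.20323484   56.        ]
[[ 469.1 -275.5   52. ]
 [ 489.4 -230.9   52. ]
 [ 444.1 -210.5   52. ]
 [ 423.5 -255.1   52. ]] [ 456.53492058 -243.00579559   52.        ]
all4 (array([ 457.43107963, -242.38525007,  110.30016448]), [1.24, 0.54, 0.86, 0.85])
[ 386.82593704 -248.32023862  317.92879669] [2.86250678e+00 3.42014493e-04 1.72153484e+00] [385.87006933 -95.52673069 373.64723271]
now [ 456.5 -237.5  200.7] [ 3.1412e+00  6.0000e-04 -2.9921e+00] w 40.0 f [-0.   0.5  0.1] t 2.75 -> travel cm [-0.03 -0.41 11.07] twist 0
```

```bash

python3 -m inch '{"travel":[[0.03,-0.5,1],[0.03,-0.5,3],[0.03,-0.5,5],[0.03,-0.5,7],[0.03,-0.5,9],[0.03,-0.5,10.3],[0.03,-0.5,10.9],[0.03,-0.5,11.1],[0.03,-0.5,11.1],[0.03,-0.5,11.1]],"twist":[0,0,0,0,0,0,0,0,0,0],"fingers":[4,4,4,4,4,4,4,4,4,4]}'
python3 -c "
from h import *
snap('wrist','w3')
go(457,-242.7,90,-2.998)"
```

```text
clock: 3.58
eef_pos: [457.0, -244.1, 89.8]
tool_rot: [-3.141, 0.001, -2.994]
force: [-0.5, -0.1, -0.4]
width: 39.8
now [ 457.1 -244.1   90. ] [-3.1407e+00  1.3000e-03 -2.9942e+00] w 40.0 f [0.5 0.8 0.2] t 3.63 -> travel cm [-0.01  0.14  0.  ] twist 0.2
```

View pics/w3.png

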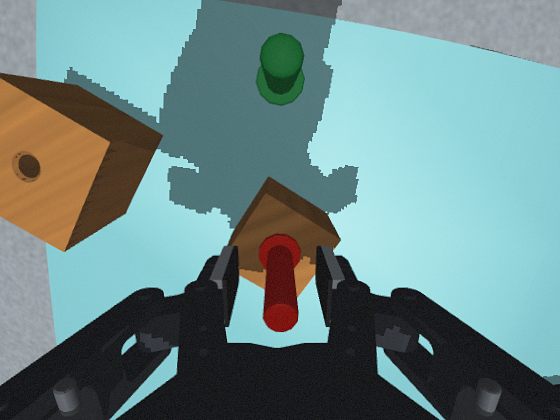

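The pin's handle stands between the pads, top at (281,317) and collar at (280,250). I'm closing on it.

```bash

python3 -m inch '{"travel":[[0,0.1,0],[0,0.1,0],[0,0.1,0],[0,0.1,0],[0,0.1,0],[0,0.1,0],[0,0.1,0],[0,0.1,0],[0,0.1,0],[0,0.1,0]],"twist":[0,0,0,0,0,0,0,0,0,0],"fingers":[3,2.2,1.8,1.5,1.2,1,0.8,0.8,0.8,0.8]}'
python3 -c "
from h import *
snap('wrist','w4')
go(457,-242.7,90,-2.998)"
```

```text
clock: 4.47
eef_pos: [456.5, -243.0, 89.7]
tool_rot: [-3.141, 0.0, -2.994]
force: [-0.6, 0.7, 5.3]
width: 12.6
now [ 456.5 -243.    89.7] [-3.1414e+00  4.0000e-04 -2.9943e+00] w 12.7 f [-0.8  0.7  5.2] t 4.52 -> travel cm [-0.05  0.02 -0.03] twist 0.2
```

View pics/w4.png

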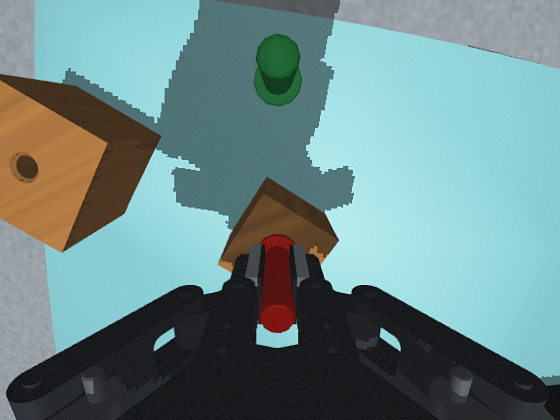

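```bash

python3 -m inch '{"travel":[[0,0,-0.5],[0,0,-1.5],[0,0,-3],[0,0,-4.5],[0,0,-6],[0,0,-7.5],[0,0,-9],[0,0,-9.8],[0,0,-10],[0,0,-10]],"twist":[0,0,0,0,0,0,0,0,0,0],"fingers":[0.8,0.8,0.8,0.8,0.8,0.8,0.8,0.8,0.8,0.8]}'
python3 -c "
from h import *
snap('wrist','w5');snap('scene','s5');snap('top','t5')
go(605,141.5,190,-2.998)
crop('w5',180,180,380,340,4,'c7');crop('s5',120,160,260,290,5,'c8')"
```

```text
clock: 5.35
eef_pos: [456.6, -243.1, 189.9]
tool_rot: [-3.141, 0.001, -2.994]
force: [-0.8, 0.4, -1.3]
width: 12.3
now [ 455.8 -242.7  188.5] [ 3.1407e+00 -1.4000e-03 -2.9942e+00] w 12.6 f [ 0.4 -0.6 -0.7] t 5.5 -> travel cm [-20.4   35.81  -0.14] twist 0.2
```

View pics/c7.png

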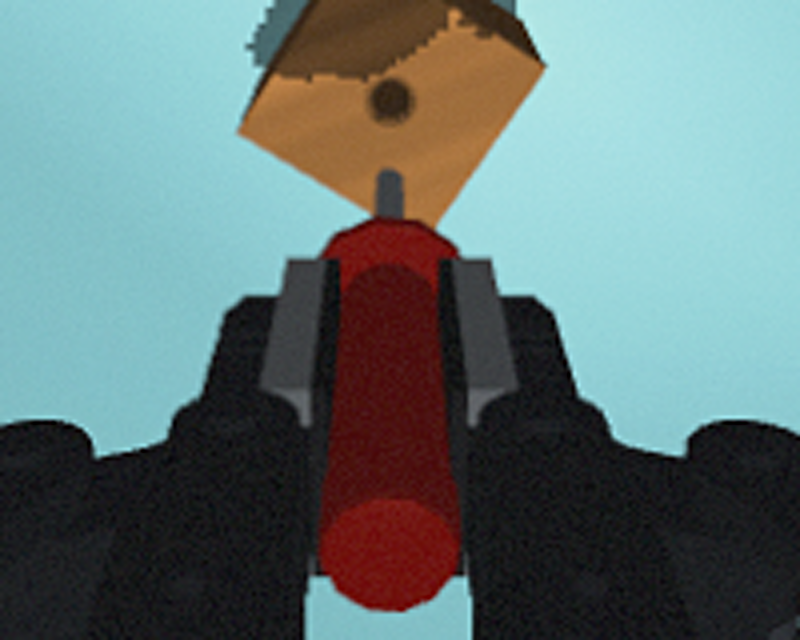

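View pics/c8.png

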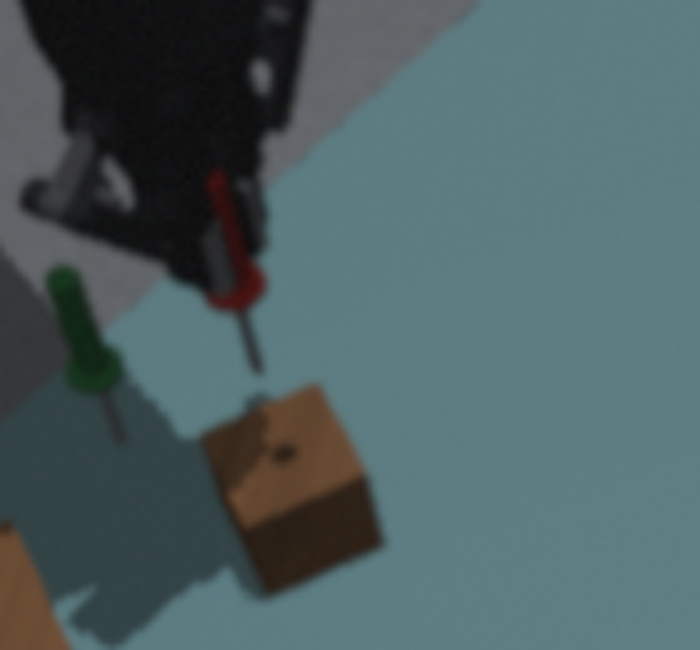

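View pics/t5.png

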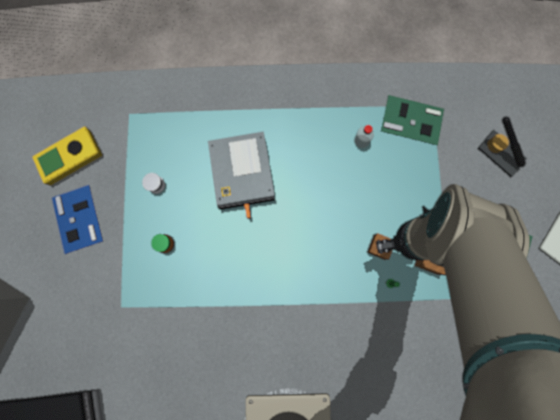

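```bash
python3 - <<'E'
from h import *
d=load('w5')
C=lambda x,y:(180+(x+.5)/4-.5,180+(y+.5)/4-.5)
h=atz(d,*C(391,99),52);print('stand hole w5',h.round(1))
# tcp at w5 picture = 456.6,-243.1,189.9 
for X in ([456.6,-243.1,189.9-85.7],[456.6,-243.1,189.9-85.7+48],[456.6,-243.1,189.9-85.7+108]):
    p=proj(d,X); print(((p+.5-180)+.0)*4-.5)
print(d['position'],d['orientation'])
print('tip at z',atz(d,*C(390,177),189.9-85.7).round(1), 'top',atz(d,*C(390,554),189.9+22.3).round(1))
s=load('s5');S=lambda x,y:(s,120+(x+.5)/5-.5,160+(y+.5)/5-.5)
print('scene tip',atz(*S(259,372),103.5),'top',atz(*S(215,175),211), 'hole', atz(*S(284,453),52))
E
```

```text
stand hole w5 [ 456.6 -243.1   52. ]
[391.1290047  176.80991122]
[391.24726991 288.89667382]
[391.51944674 557.11573183]
[ 386.7366126  -253.66807083  307.12874383] [2.86213304e+00 1.56029063e-03 1.71935404e+00]
tip at z [ 456.7 -243.3  104.2] top [ 456.3 -243.3  212.2]
scene tip [ 458.09074619 -241.92869825  103.5       ] top [ 459.79418842 -238.3370158   211.        ] hole [ 458.5533595  -241.47956073   52.        ]
```

```bash

python3 -m inch '{"travel":[[-0.6,1,0],[-1.7,3,0],[-3.5,6,0],[-5.4,9.5,0],[-7.4,13,0],[-9.4,16.5,0],[-11.4,20,0],[-13.4,23.5,0],[-15.4,27,0],[-16.9,29.7,0]],"twist":[0,0,0,0,0,0,0,0,0,0],"fingers":[0.8,0.8,0.8,0.8,0.8,0.8,0.8,0.8,0.8,0.8]}' &&
python3 -m inch '{"travel":[[-1.2,2.1,0],[-2.2,3.9,0],[-2.9,5.1,0],[-3.3,5.8,0],[-3.5,6.1,0],[-3.5,6.1,0],[-3.5,6.1,0],[-3.5,6.1,0],[-3.5,6.1,0],[-3.5,6.1,0]],"twist":[0,0,0,0,0,0,0,0,0,0],"fingers":[0.8,0.8,0.8,0.8,0.8,0.8,0.8,0.8,0.8,0.8]}'
python3 -c "
from h import *
snap('wrist','w6')
go(604.5,141.5,190,-2.998)
crop('w6',180,160,380,310,4,'c9')"
```

```text
clock: 6.33
eef_pos: [580.2, 81.2, 188.5]
tool_rot: [3.139, -0.0, -2.991]
force: [1.0, -0.6, 0.2]
width: 12.2
clock: 7.17
eef_pos: [605.5, 140.1, 189.5]
tool_rot: [-3.141, -0.0, -2.996]
force: [-0.6, 0.1, -0.9]
width: 12.6
now [605.6 140.3 189.4] [-3.1414e+00 -1.0000e-04 -2.9954e+00] w 12.8 f [-0.9 -1.  -0.5] t 7.22 -> travel cm [ 0.09  0.13 -0.06] twist 0.1
```

View pics/c9.png

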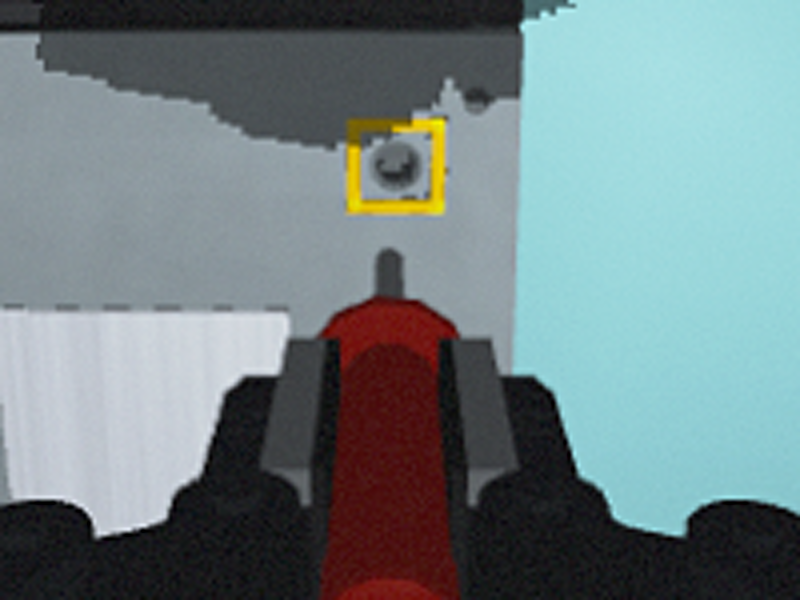

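View pics/w6.png

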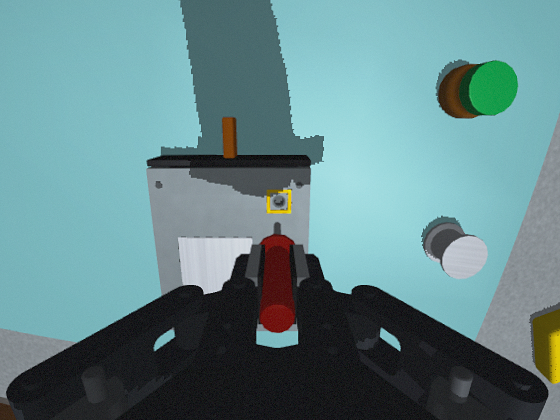

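```bash
python3 - <<'E'
from h import *
d=load('w6')
C=lambda x,y:(180+(x+.5)/4-.5,160+(y+.5)/4-.5)
h=atz(d,*C(396,166),46);print('hole w6',h.round(1),'tip',atz(d,*C(390,256),189.5-85.7).round(1))
print('tab',[atz(d,*q,38).round(1) for q in ((223,118),(236,118),(237,158),(223,158))])
c=[atz(d,*C(*q),46) for q in ((347,118),(347,214),(445,118),(445,214))];print(np.round(c,1))
go(h[0],h[1],135)
E
```

```text
hole w6 [603.8 140.9  46. ] tip [605.4 139.8 103.8]
tab [array([539.2,  82.5,  38. ]), array([537.6,  93.7,  38. ]), array([571.8,  98.5,  38. ]), array([573.6,  86.1,  38. ])]
[[594.4 128.5  46. ]
 [616.6 131.5  46. ]
 [591.2 150.1  46. ]
 [613.3 153.6  46. ]]
now [605.6 140.3 189.4] [-3.1414e+00 -1.0000e-04 -2.9954e+00] w 12.8 f [-0.9 -1.  -0.5] t 7.22 -> travel cm [0.17 0.09 5.44] twist 0
```

```bash

python3 -m inch '{"travel":[[0.17,0.09,0.5],[0.17,0.09,1.5],[0.17,0.09,2.5],[0.17,0.09,3.5],[0.17,0.09,4.3],[0.17,0.09,4.9],[0.17,0.09,5.2],[0.17,0.09,5.2],[0.17,0.09,5.2],[0.17,0.09,5.2]],"twist":[0,0,0,0,0,0,0,0,0,0],"fingers":[0.8,0.8,0.8,0.8,0.8,0.8,0.8,0.8,0.8,0.8]}'
python3 -c "
from h import *
snap('wrist','w7')
go(603.8,140.9,130,-2.998)
crop('w7',230,170,330,245,8,'c10')"
```

```text
clock: 8.05
eef_pos: [604.2, 142.0, 137.7]
tool_rot: [3.141, 0.001, -2.994]
force: [0.8, 0.7, 0.1]
width: 12.4
now [604.2 141.9 137.8] [ 3.1414e+00  1.1000e-03 -2.9943e+00] w 12.3 f [ 0.6 -0.4  0.1] t 8.1 -> travel cm [ 0.05 -0.09  0.78] twist 0.2
```

View pics/c10.png

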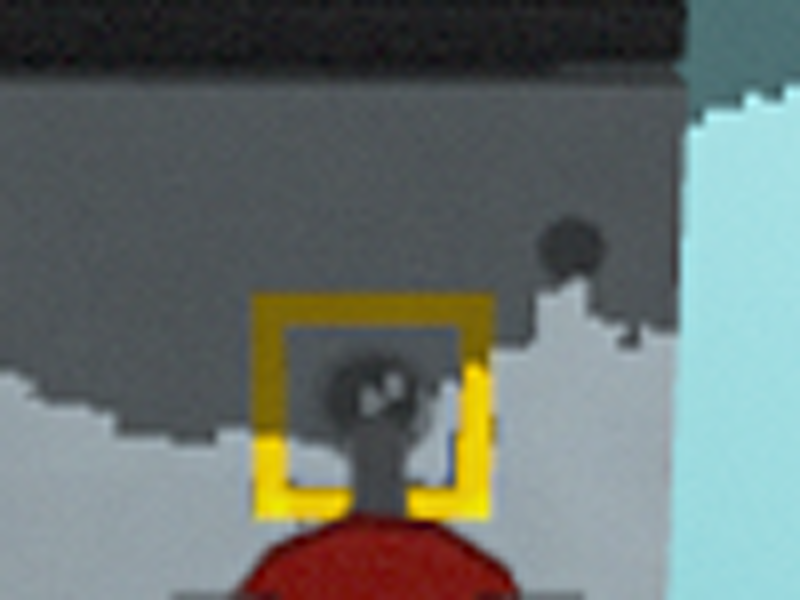

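```bash
python3 - <<'E'
from h import *
d=load('w7')
C=lambda x,y:(230+(x+.5)/8-.5,170+(y+.5)/8-.5)
c=np.array([atz(d,*C(*q),46) for q in ((252,293),(495,293),(253,520),(493,520))]);print(c.round(1),c.mean(0))
for z in (137.7-85.7,46): print('tip at axis',(proj(d,[604.2,142.0,z])+.5-np.array([230,170]))*8-.5)
h=c.mean(0);print((proj(d,h)+.5-np.array([230,170]))*8-.5)
go(h[0],h[1],125)
E
```

```text
[[594.6 128.5  46. ]
 [591.4 150.3  46. ]
 [616.4 131.5  46. ]
 [613.1 153.7  46. ]] [603.89411372 140.98250946  46.        ]
tip at axis [383.7813866  434.25086925]
tip at axis [383.67878458 412.79921534]
[373.23867613 408.12773955]
now [604.2 141.9 137.8] [ 3.1414e+00  1.1000e-03 -2.9943e+00] w 12.3 f [ 0.6 -0.4  0.1] t 8.1 -> travel cm [ 0.04 -0.08  1.28] twist 0
```

```bash

python3 -m inch '{"travel":[[0.03,-0.07,0],[0.03,-0.07,0.1],[0.03,-0.07,0.2],[0.03,-0.07,0.3],[0.03,-0.07,0.4],[0.03,-0.07,0.5],[0.03,-0.07,0.6],[0.03,-0.07,0.7],[0.03,-0.07,0.8],[0.03,-0.07,0.8]],"twist":[0,0,0,0,0,0,0,0,0,0],"fingers":[0.8,0.8,0.8,0.8,0.8,0.8,0.8,0.8,0.8,0.8]}'
python3 -c "
from h import *
snap('wrist','w8')
go(603.9,141.1,125,-2.998)
crop('w8',230,170,330,245,8,'c11')"
```

```text
clock: 8.93
eef_pos: [603.4, 141.0, 129.0]
tool_rot: [3.142, -0.0, -2.994]
force: [0.2, 0.4, -0.8]
width: 12.1
now [603.5 141.  129.1] [-3.1416e+00 -3.0000e-04 -2.9943e+00] w 12.6 f [ 0.6  0.4 -0.9] t 8.98 -> travel cm [-0.04  0.    0.41] twist 0.2
```

View pics/c11.png

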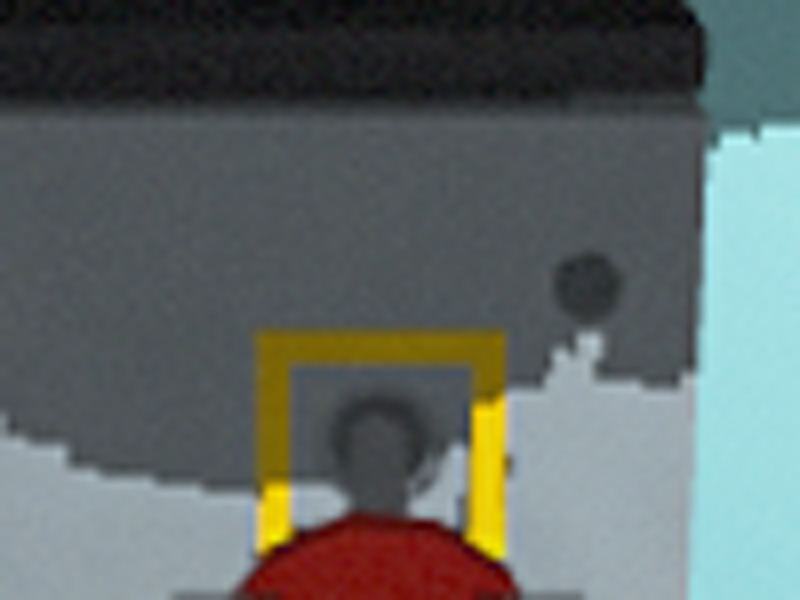

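```bash

python3 -m inch '{"travel":[[-0.03,0,0.05],[-0.03,0,0.1],[-0.03,0,0.15],[-0.03,0,0.2],[-0.03,0,0.25],[-0.03,0,0.3],[-0.03,0,0.35],[-0.03,0,0.4],[-0.03,0,0.4],[-0.03,0,0.4]],"twist":[0,0,0,0,0,0,0,0,0,0],"fingers":[0.8,0.8,0.8,0.8,0.8,0.8,0.8,0.8,0.8,0.8]}'
python3 -m inch '{"travel":[[0,0,0.04],[0,0,0.08],[0,0,0.12],[0,0,0.16],[0,0,0.2],[0,0,0.24],[0,0,0.28],[0,0,0.3],[0,0,0.3],[0,0,0.3]],"twist":[0,0,0,0,0,0,0,0,0,0],"fingers":[0.8,0.8,0.8,0.8,0.8,0.8,0.8,0.8,0.8,0.8]}'
```

```text
clock: 9.82
eef_pos: [603.8, 141.1, 125.2]
tool_rot: [3.142, -0.0, -2.994]
force: [-1.2, -0.2, -1.1]
width: 12.4
clock: 10.65
eef_pos: [604.0, 141.4, 122.9]
tool_rot: [3.141, 0.0, -2.994]
force: [-1.9, 0.6, 6.7]
width: 12.3
```

```bash

python3 -m inch '{"travel":[[0,0,0.02],[0,0,0.04],[0,0,0.06],[0,0,0.08],[0,0,0.1],[0,0,0.12],[0,0,0.14],[0,0,0.15],[0,0,0.15],[0,0,0.15]],"twist":[0,0,0,0,0,0,0,0,0,0],"fingers":[0.8,0.8,0.8,0.8,0.8,0.8,0.8,0.8,0.8,0.8]}'
python3 -c "
from h import *
snap('wrist','w9')
go(603.9,141.1,125,-2.998)"
```

```text
clock: 11.48
eef_pos: [603.9, 142.0, 121.6]
tool_rot: [3.14, 0.001, -2.994]
force: [-1.9, 1.8, 7.5]
width: 12.8
now [603.9 142.  121.6] [ 3.1405e+00  6.0000e-04 -2.9939e+00] w 12.7 f [-1.5  1.   6.9] t 11.53 -> travel cm [ 0.01 -0.09 -0.34] twist 0.2
```

View pics/w9.png

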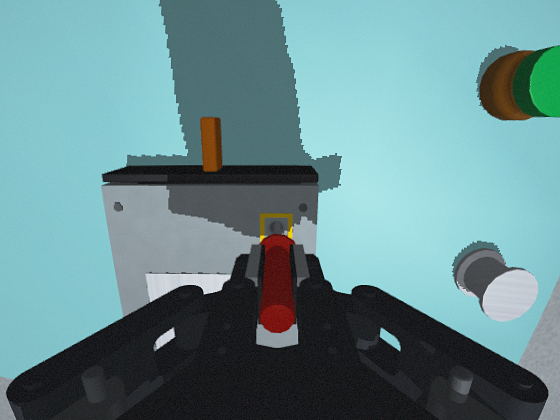

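```bash

python3 -m inch '{"travel":[[0,-0.01,0.02],[0,-0.02,0.04],[0,-0.03,0.06],[0,-0.04,0.08],[0,-0.05,0.1],[0,-0.05,0.12],[0,-0.05,0.13],[0,-0.05,0.13],[0,-0.05,0.13],[0,-0.05,0.13]],"twist":[0,0,0,0,0,0,0,0,0,0],"fingers":[0.8,0.8,0.8,0.8,0.8,0.8,0.8,0.8,0.8,0.8]}'
python3 -c "
from h import *
snap('wrist','w10')
go(603.9,141.1,125,-2.998)"
```

```text
clock: 12.37
eef_pos: [603.9, 142.3, 120.4]
tool_rot: [3.14, 0.001, -2.994]
force: [-2.6, 2.7, 7.6]
width: 12.6
now [603.9 142.3 120.4] [ 3.1395e+00  7.0000e-04 -2.9935e+00] w 12.4 f [-1.4  2.3  7.7] t 12.42 -> travel cm [ 0.02 -0.11 -0.46] twist 0.3
```

View pics/w10.png

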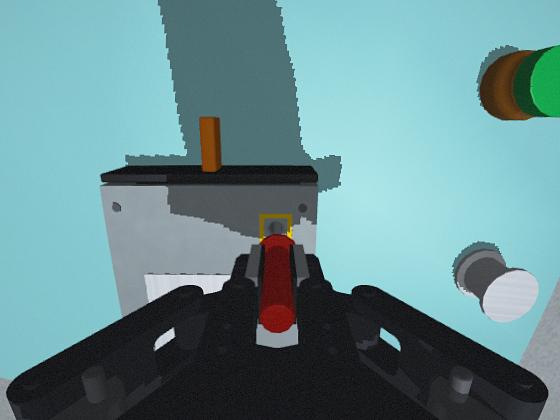

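```bash

python3 -m inch '{"travel":[[0,-0.01,0.02],[0,-0.02,0.04],[0,-0.03,0.06],[0,-0.04,0.08],[0,-0.05,0.1],[0,-0.06,0.12],[0,-0.07,0.12],[0,-0.08,0.12],[0,-0.08,0.12],[0,-0.08,0.12]],"twist":[0,0,0,0,0,0,0,0,0,0],"fingers":[0.8,0.8,0.8,0.8,0.8,0.8,0.8,0.8,0.8,0.8]}'
python3 -c "
from h import *
snap('wrist','w11')
go(603.9,141.1,125,-2.998)"
```

```text
clock: 13.25
eef_pos: [603.9, 142.4, 119.4]
tool_rot: [3.138, 0.001, -2.993]
force: [-3.0, 3.4, 8.2]
width: 12.7
now [603.8 142.4 119.3] [ 3.1384e+00  8.0000e-04 -2.9930e+00] w 12.7 f [-2.6  3.5  7.5] t 13.3 -> travel cm [ 0.01 -0.13 -0.57] twist 0.3
```

View pics/w11.png

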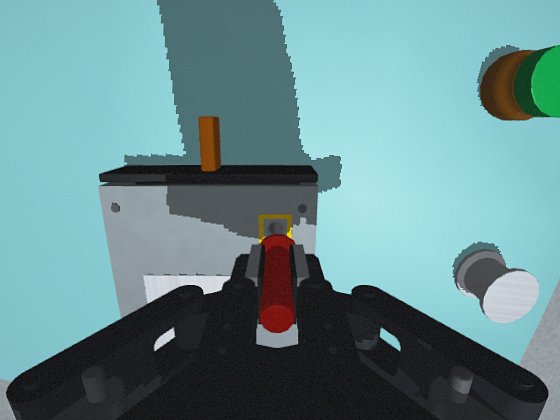

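```bash

python3 -m inch '{"travel":[[0,-0.01,0.02],[0,-0.02,0.04],[0,-0.03,0.06],[0,-0.04,0.08],[0,-0.05,0.1],[0,-0.06,0.1],[0,-0.06,0.1],[0,-0.06,0.1],[0,-0.06,0.1],[0,-0.06,0.1]],"twist":[0,0,0,0,0,0,0,0,0,0],"fingers":[0.8,0.8,0.8,0.8,0.8,0.8,0.8,0.8,0.8,0.8]}'
python3 -c "
from h import *
snap('wrist','w12')
go(603.9,141.1,125,-2.998)"
```

```text
clock: 14.13
eef_pos: [604.2, 141.8, 118.2]
tool_rot: [3.138, 0.001, -2.993]
force: [-3.1, 3.2, 5.8]
width: 12.5
now [604.2 141.8 118.2] [ 3.1385e+00  1.2000e-03 -2.9931e+00] w 12.6 f [-2.3  3.4  7.1] t 14.18 -> travel cm [ 0.03 -0.06 -0.68] twist 0.3
```

View pics/w12.png

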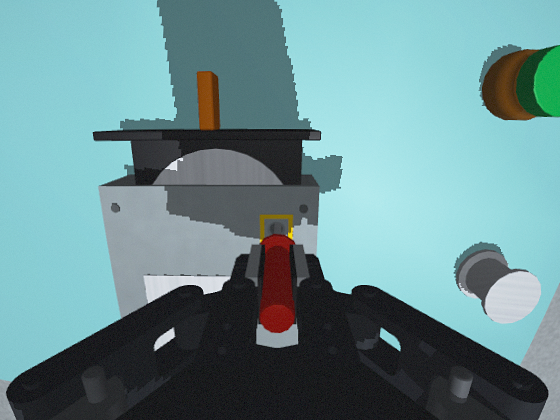

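The tray has popped out: the bezel moved from row 172 to row 134 and the disc is showing. I'm withdrawing the pin.

```bash

python3 -m inch '{"travel":[[0,0.05,-0.2],[0,0.12,-0.6],[0,0.15,-1.2],[0,0.15,-2],[0,0.15,-3],[0,0.15,-4.2],[0,0.15,-5.4],[0,0.15,-6.5],[0,0.15,-7.1],[0,0.15,-7.3]],"twist":[0,0,0,0,0,0,0,0,0,0],"fingers":[0.8,0.8,0.8,0.8,0.8,0.8,0.8,0.8,0.8,0.8]}'
python3 -c "
from h import *
go(456.5,-243,190,-2.9943)"
```

```text
clock: 15.02
eef_pos: [604.8, 140.9, 192.2]
tool_rot: [3.141, 0.003, -2.994]
force: [-0.0, 0.4, -0.2]
width: 12.6
now [604.8 140.9 192.2] [ 3.1413e+00  2.8000e-03 -2.9944e+00] w 12.6 f [-0.   0.4 -0.2] t 15.02 -> travel cm [ 20.3  -35.8    0.15] twist -0.0
```

```bash

python3 -m inch '{"travel":[[0.6,-1,0],[1.7,-3,0],[3.5,-6,0],[5.4,-9.5,0],[7.4,-13,0],[9.4,-16.5,0],[11.4,-20,0],[13.4,-23.5,0],[15.4,-27,0],[16.9,-29.7,0]],"twist":[0,0,0,0,0,0,0,0,0,0],"fingers":[0.8,0.8,0.8,0.8,0.8,0.8,0.8,0.8,0.8,0.8]}' &&
python3 -m inch '{"travel":[[1.2,-2.1,0],[2.2,-3.9,0],[2.9,-5.1,0],[3.3,-5.8,0],[3.4,-6.1,0],[3.4,-6.1,0],[3.4,-6.1,0],[3.4,-6.1,0],[3.4,-6.1,0],[3.4,-6.1,0]],"twist":[0,0,0,0,0,0,0,0,0,0],"fingers":[0.8,0.8,0.8,0.8,0.8,0.8,0.8,0.8,0.8,0.8]}'
python3 -c "
from h import *
snap('wrist','w13')
go(456.5,-243,146,-2.9943)
crop('w13',180,160,380,310,4,'c12')"
```

```text
clock: 15.85
eef_pos: [477.1, -181.7, 189.8]
tool_rot: [-3.141, -0.003, -2.997]
force: [-0.2, 0.1, -1.2]
width: 12.5
clock: 16.68
eef_pos: [456.1, -242.3, 190.3]
tool_rot: [3.141, 0.0, -2.993]
force: [0.4, -0.6, -0.6]
width: 12.3
now [ 456.  -242.5  190.3] [ 3.1414e+00  1.0000e-04 -2.9929e+00] w 12.7 f [-0.2 -1.2 -0.5] t 16.73 -> travel cm [-0.04 -0.06  4.43] twist 0.1
```

View pics/c12.png

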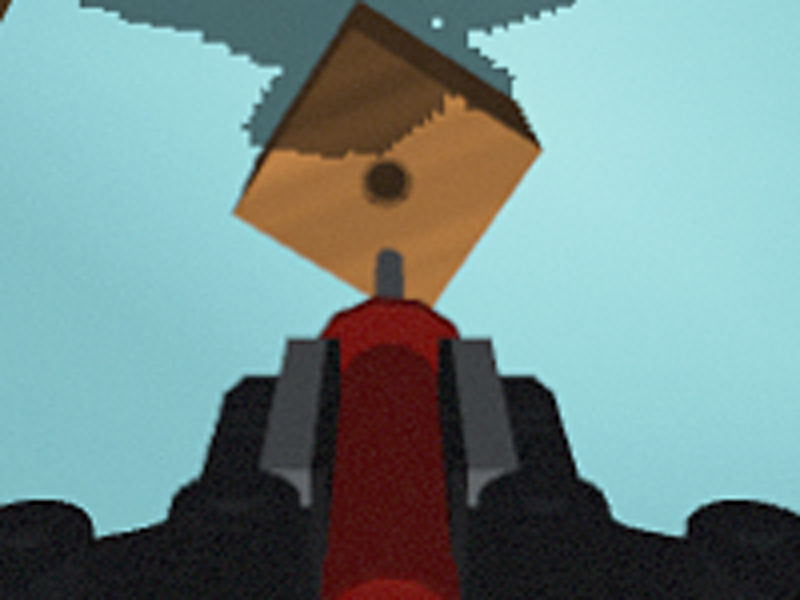

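```bash

python3 -m inch '{"travel":[[-0.04,-0.06,0.5],[-0.04,-0.06,1.5],[-0.04,-0.06,2.5],[-0.04,-0.06,3.4],[-0.04,-0.06,4],[-0.04,-0.06,4.4],[-0.04,-0.06,4.5],[-0.04,-0.06,4.5],[-0.04,-0.06,4.5],[-0.04,-0.06,4.5]],"twist":[0,0,0,0,0,0,0,0,0,0],"fingers":[0.8,0.8,0.8,0.8,0.8,0.8,0.8,0.8,0.8,0.8]}'
python3 -c "
from h import *
snap('wrist','w14')
go(456.5,-243,90,-2.9943)
crop('w14',230,170,330,245,8,'c13')"
```

```text
clock: 17.57
eef_pos: [456.5, -243.9, 145.7]
tool_rot: [-3.141, 0.001, -2.994]
force: [-0.0, 0.3, -1.3]
width: 13.0
now [ 456.4 -243.9  145.7] [-3.1411e+00  7.0000e-04 -2.9943e+00] w 12.5 f [ 0.4  0.2 -0.2] t 17.62 -> travel cm [-0.01  0.09  5.57] twist 0.0
```

View pics/c13.png

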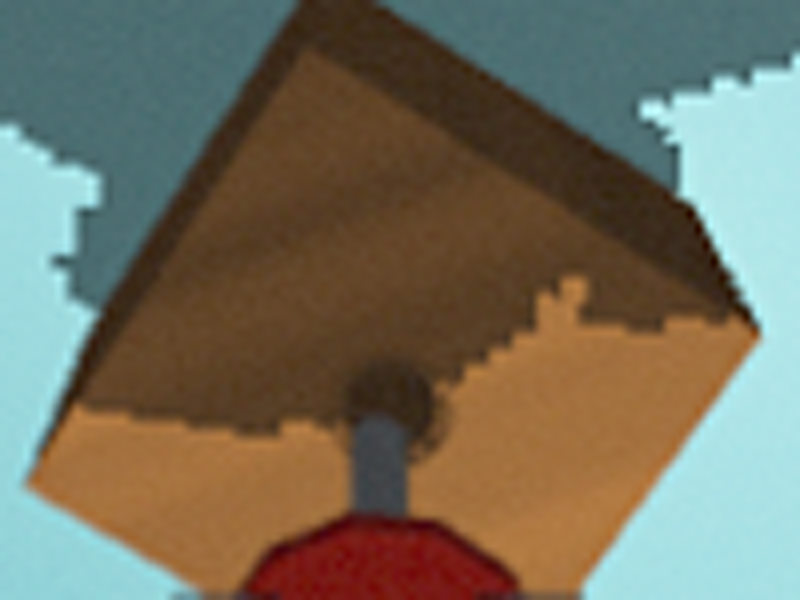

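```bash

python3 -m inch '{"travel":[[0,0.09,0],[0,0.09,0.1],[0,0.09,0.3],[0,0.09,0.6],[0,0.09,0.9],[0,0.09,1.2],[0,0.09,1.5],[0,0.09,1.6],[0,0.09,1.6],[0,0.09,1.6]],"twist":[0,0,0,0,0,0,0,0,0,0],"fingers":[0.8,0.8,0.8,0.8,0.8,0.8,0.8,0.8,0.8,0.8]}'
python3 -c "
from h import *
go(456.5,-243,90,-2.9943)"
```

```text
clock: 18.45
eef_pos: [456.0, -242.9, 129.2]
tool_rot: [3.141, -0.0, -2.994]
force: [-0.0, 0.0, -0.4]
width: 12.6
now [ 456.  -242.9  129.2] [ 3.1415e+00 -1.0000e-04 -2.9944e+00] w 12.6 f [-0.   0.  -0.4] t 18.45 -> travel cm [-0.05 -0.02  3.92] twist -0.0
```

```bash

python3 -m inch '{"travel":[[-0.04,0,0.3],[-0.04,0,0.8],[-0.04,0,1.3],[-0.04,0,1.8],[-0.04,0,2.3],[-0.04,0,2.8],[-0.04,0,3.2],[-0.04,0,3.5],[-0.04,0,3.7],[-0.04,0,3.7]],"twist":[0,0,0,0,0,0,0,0,0,0],"fingers":[0.8,0.8,0.8,0.8,0.8,0.8,0.8,0.8,0.8,0.8]}'
python3 -m inch '{"travel":[[0,0,0.03],[0,0,0.06],[0,0,0.09],[0,0,0.12],[0,0,0.15],[0,0,0.18],[0,0,0.2],[0,0,0.2],[0,0,0.2],[0,0,0.2]],"twist":[0,0,0,0,0,0,0,0,0,0],"fingers":[0.8,0.8,0.8,0.8,0.8,0.8,0.8,0.8,0.8,0.8]}'
python3 -c "
from h import *
go(456.5,-243,90,-2.9943)"
```

```text
clock: 19.28
eef_pos: [456.2, -242.7, 91.8]
tool_rot: [3.141, -0.001, -2.994]
force: [0.3, -0.4, 0.2]
width: 12.6
clock: 20.12
eef_pos: [456.4, -242.8, 90.3]
tool_rot: [3.142, -0.0, -2.994]
force: [-0.8, 0.2, 0.2]
width: 12.7
now [ 456.4 -242.8   90.3] [ 3.1416 -0.     -2.9943] w 12.7 f [-0.8  0.2  0.2] t 20.12 -> travel cm [-0.   -0.02  0.03] twist 0.0
```

```bash

python3 -m inch '{"travel":[[0,0,0.03],[0,0,0.06],[0,0,0.06],[0,0,0.06],[0,0,0.06],[0,0,0.06],[0,0,0.06],[0,0,0.06],[0,0,0.06],[0,0,0.06]],"twist":[0,0,0,0,0,0,0,0,0,0],"fingers":[0.8,0.8,0.8,1.5,2.2,3,4,4,4,4]}'
python3 -m inch '{"travel":[[0,0,-0.5],[0,0,-1.5],[0,0,-3],[0,0,-5],[0,0,-7],[0,0,-9],[0,0,-10.5],[0,0,-11],[0,0,-11],[0,0,-11]],"twist":[0,0,0,0,0,0,0,0,0,0],"fingers":[4,4,4,4,4,4,4,4,4,4]}'
python3 -c "
from h import *
snap('wrist','w15')
s=snap('scene','s15')
go(525,84,150,-2.998)
crop('w15',180,120,380,270,4,'c14')"
```

```text
clock: 20.95
eef_pos: [456.5, -242.8, 89.7]
tool_rot: [-3.142, 0.0, -2.994]
force: [-0.1, -1.0, -0.9]
width: 40.5
clock: 21.78
eef_pos: [456.3, -242.7, 199.8]
tool_rot: [-3.142, 0.0, -2.994]
force: [-0.1, -0.8, -0.7]
width: 39.9
now [ 455.8 -242.5  198.8] [ 3.1405e+00 -1.5000e-03 -2.9943e+00] w 40.0 f [ 0.2  0.4 -0.7] t 21.88 -> travel cm [-11.65  31.28   4.9 ] twist 0.2
```

View pics/c14.png

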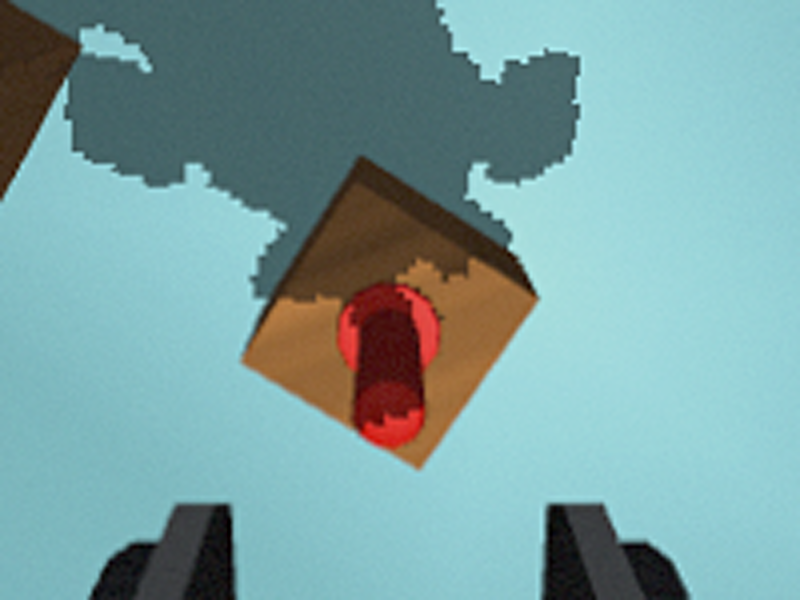

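View pics/s15.png

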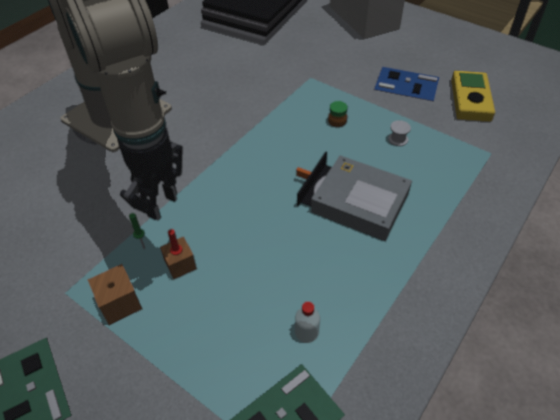

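```bash
python3 - <<'E'
from h import *
d=load('w12');crop('w12',180,60,240,140,7,'c15')
for q in ((197,71),(212,70),(218,129),(201,129)): print(atz(d,*q,38).round(1))
E
```

```text
[511.3  77.8  38. ]
[509.5  87.   38. ]
[544.4  94.4  38. ]
[545.9  83.5  38. ]
```

View pics/c15.png

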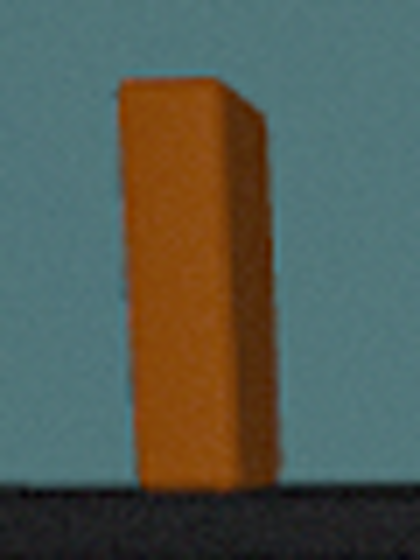

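```bash

python3 -m inch '{"travel":[[-0.4,1,0],[-1.1,3,0.2],[-2.2,6,0.6],[-3.5,9.5,1.1],[-4.8,13,1.7],[-6.1,16.5,2.3],[-7.4,20,2.9],[-8.7,23.5,3.5],[-9.9,26.5,4],[-10.8,28.8,4.5]],"twist":[0,0,0,0,0,0,0,0,0,0],"fingers":[4,4,4,4,4,4,4,4,4,4]}' &&
python3 -m inch '{"travel":[[-0.5,1.4,0.2],[-0.8,2.2,0.4],[-0.9,2.5,0.5],[-0.9,2.6,0.5],[-0.9,2.6,0.5],[-0.9,2.6,0.5],[-0.9,2.6,0.5],[-0.9,2.6,0.5],[-0.9,2.6,0.5],[-0.9,2.6,0.5]],"twist":[0,0,0,0,0,0,0,0,0,0],"fingers":[4,4,4,4,4,4,4,4,4,4]}'
python3 -c "
from h import *
snap('wrist','w16')
go(527,85.5,150,-2.998)
crop('w16',180,160,380,310,4,'c16')"
```

```text
clock: 22.72
eef_pos: [520.5, 62.7, 153.6]
tool_rot: [3.14, -0.001, -2.99]
force: [0.4, 0.2, 0.9]
width: 39.8
clock: 23.55
eef_pos: [526.1, 84.5, 149.8]
tool_rot: [-3.142, 0.0, -2.995]
force: [0.1, 0.9, 0.8]
width: 40.0
now [526.1  84.7 149.8] [-3.1416e+00  2.0000e-04 -2.9948e+00] w 40.3 f [0.6 0.4 0.2] t 23.6 -> travel cm [-0.1   0.07 -0.02] twist 0.2
```

View pics/w16.png

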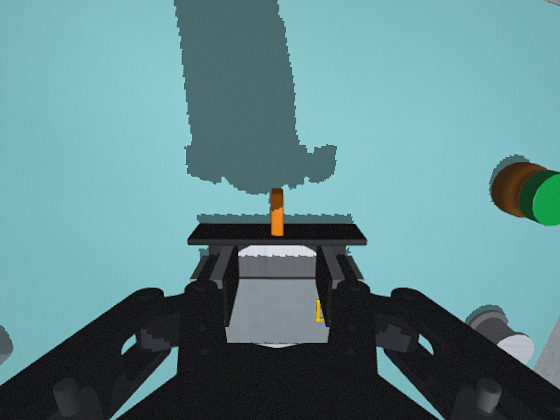

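View pics/c16.png

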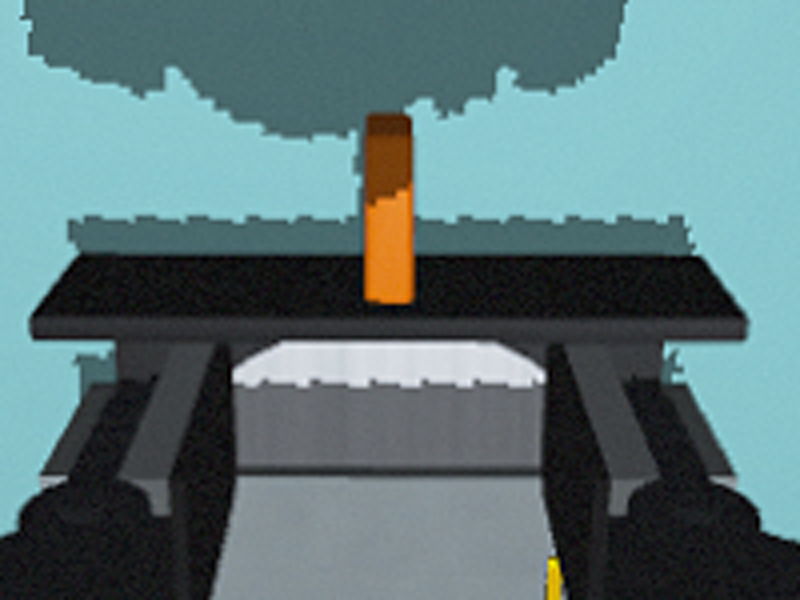

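```bash
python3 - <<'E'
from h import *
d=load('w16')
C=lambda x,y:(180+(x+.5)/4-.5,160+(y+.5)/4-.5)
for z in (38,): print([atz(d,*C(*q),z).round(1) for q in ((366,137),(411,137),(365,303),(414,303))])
# two-view height check with w12 front-top corners
e=load('w12')
print(tri((d,*C(366,137)),(e,197,72.1)),tri((d,*C(365,303)),(e,200,130)))
p=atz(d,*C(389,215),38);print(p);go(p[0],p[1],33,-2.998)
E
```

```text
[array([511.2,  77.3,  38. ]), array([509.9,  86.1,  38. ]), array([545.8,  82.1,  38. ]), array([544.3,  92. ,  38. ])]
(array([511.69175413,  77.35057384,  35.9181596 ]), [0.04, 0.04]) (array([546.81535869,  82.22488035,  35.2363699 ]), [0.03, 0.03])
[526.3771828  84.1885235  38.       ]
now [526.1  84.7 149.8] [-3.1416e+00  2.0000e-04 -2.9948e+00] w 40.3 f [0.6 0.4 0.2] t 23.6 -> travel cm [-1.000e-02 -5.000e-02  1.168e+01] twist 0.2
```

```bash

python3 -m inch '{"travel":[[0.1,-0.03,1],[0.1,-0.03,3],[0.1,-0.03,5],[0.1,-0.03,7],[0.1,-0.03,9],[0.1,-0.03,10.3],[0.1,-0.03,10.9],[0.1,-0.03,11.1],[0.1,-0.03,11.1],[0.1,-0.03,11.1]],"twist":[0,0,0,0,0,0,0,0,0,0],"fingers":[4,4,4,4,4,4,4,4,4,4]}'
python3 -m inch '{"travel":[[0,0,0],[0,0,0],[0,0,0],[0,0,0],[0,0,0],[0,0,0],[0,0,0],[0,0,0],[0,0,0],[0,0,0]],"twist":[0,0,0,0,0,0,0,0,0,0],"fingers":[3.2,2.5,2,1.6,1.3,1,0.7,0.5,0.5,0.5]}'
python3 -c "
from h import *
snap('wrist','w17')
go(527,85.5,39,-2.998)"
```

```text
clock: 24.43
eef_pos: [525.5, 84.6, 39.1]
tool_rot: [3.142, 0.001, -2.994]
force: [0.8, 0.2, 0.4]
width: 40.2
clock: 25.27
eef_pos: [525.3, 84.4, 39.0]
tool_rot: [-3.142, 0.0, -2.995]
force: [-0.8, -0.9, 5.7]
width: 8.6
now [525.3  84.4  39. ] [-3.1415e+00  3.0000e-04 -2.9946e+00] w 8.8 f [ 0.2 -0.5  5.6] t 25.32 -> travel cm [-0.19  0.08 -0.  ] twist 0.2
```

View pics/w17.png

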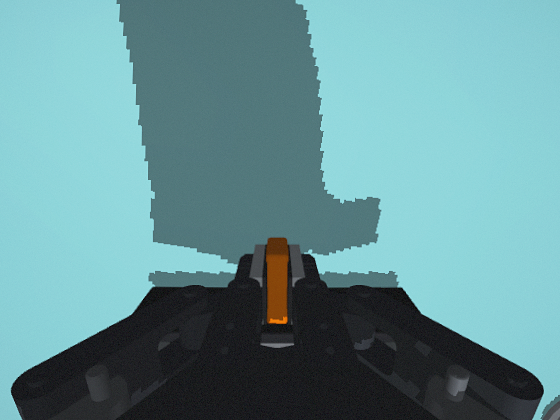

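```bash

python3 -m inch '{"travel":[[0.2,0,0],[0.6,0,0],[1.1,0,0],[1.7,0,0],[2.3,0,0],[2.9,0,0],[3.4,0,0],[3.8,0,0],[4.1,0,0],[4.2,0,0]],"twist":[0,0,0,0,0,0,0,0,0,0],"fingers":[0.5,0.5,0.5,0.5,0.5,0.5,0.5,0.5,0.5,0.5]}'
python3 -m inch '{"travel":[[0.05,0,0],[0.1,0,0],[0.15,0,0],[0.2,0,0],[0.2,0,0],[0.2,0,0],[0.2,0,0],[0.2,0,0],[0.2,0,0],[0.2,0,0]],"twist":[0,0,0,0,0,0,0,0,0,0],"fingers":[0.5,0.5,0.5,0.5,0.5,0.5,0.5,0.5,0.5,0.5]}'
python3 -c "
from h import *
snap('wrist','w18')
go(527,85.5,39,-2.998)"
```

```text
clock: 26.15
eef_pos: [483.8, 78.4, 39.0]
tool_rot: [3.141, 0.002, -2.994]
force: [3.1, -1.2, 3.5]
width: 9.2
clock: 26.98
eef_pos: [483.7, 78.4, 39.0]
tool_rot: [3.141, 0.004, -2.994]
force: [5.6, 0.4, 3.4]
width: 8.8
now [483.7  78.4  39. ] [ 3.1415  0.0042 -2.9944] w 8.7 f [ 6.3 -0.6  2.8] t 27.03 -> travel cm [-4.39  0.07  0.01] twist 0.2
```

View pics/w18.png

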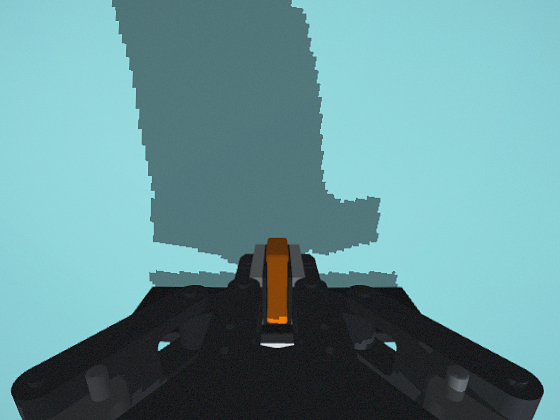

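```bash

python3 -m inch '{"travel":[[-0.1,0,0],[-0.15,0,0],[-0.15,0,0],[-0.15,0,0],[-0.15,0,0],[-0.15,0,0],[-0.15,0,0],[-0.15,0,0],[-0.15,0,0],[-0.15,0,0]],"twist":[0,0,0,0,0,0,0,0,0,0],"fingers":[0.5,0.5,1.2,2,3,4,4,4,4,4]}'
python3 -m inch '{"travel":[[0,0,-0.5],[0,0,-1.5],[0,0,-3],[0,0,-5],[0,0,-7],[0,0,-9],[0,0,-11],[0,0,-12.5],[0,0,-13],[0,0,-13]],"twist":[0,0,0,0,0,0,0,0,0,0],"fingers":[4,4,4,4,4,4,4,4,4,4]}'
python3 -c "
from h import *
snap('wrist','w19');snap('scene','s19');snap('top','t19')
go(527,85.5,39,-2.998)
crop('s19',60,60,460,360,2,'c19')"
```

```text
clock: 27.87
eef_pos: [483.0, 78.3, 38.7]
tool_rot: [3.142, -0.0, -2.994]
force: [-0.4, -0.4, 0.3]
width: 39.9
clock: 28.7
eef_pos: [483.9, 78.4, 170.5]
tool_rot: [3.141, 0.004, -2.994]
force: [1.2, 0.2, -0.0]
width: 40.1
now [482.5  78.2 168.1] [-3.1416e+00 -1.4000e-03 -2.9942e+00] w 40.2 f [ 0.3  0.8 -0.2] t 28.85 -> travel cm [-4.53  0.07 12.91] twist 0.2
```

View pics/w19.png

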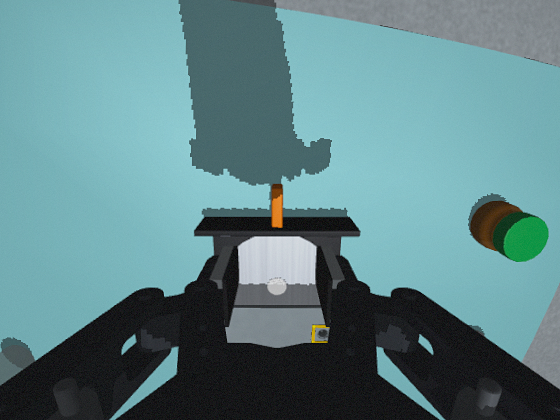

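View pics/c19.png

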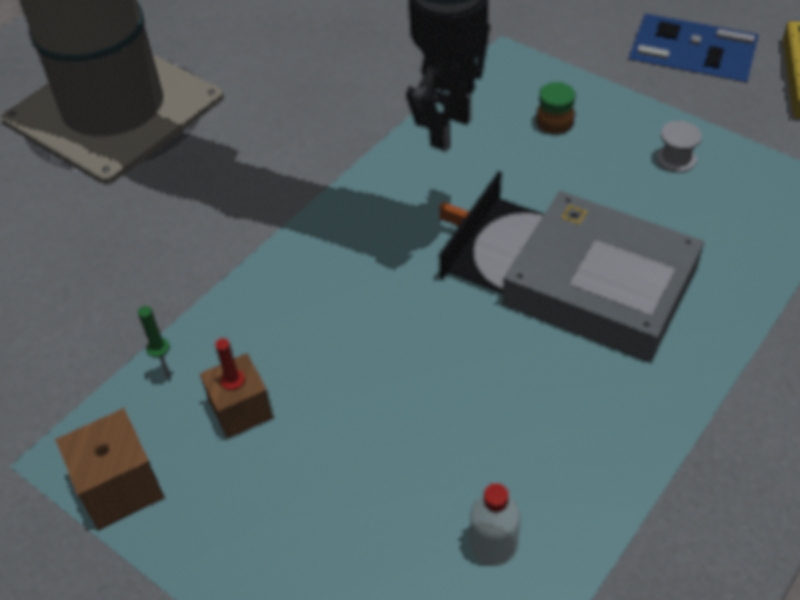

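View pics/t19.png

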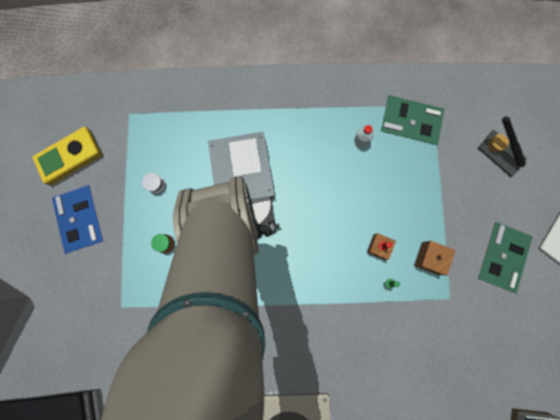

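```bash
python3 - <<'E'
from h import *
d=load('w19')
print('tab rear top',atz(d,277,227,38).round(1),'front',atz(d,277,188,38).round(1),'shut rear ~ (572.7,92.3) front (538.4,88)')
def red(f):
    im=load(f)['frame'][215:270,160:195].astype(int);m=(im[...,0]>90)&(im[...,1]<45)&(im[...,2]<60)
    y,x=np.nonzero(m);return m.sum(),x.mean()+160,y.mean()+215,y.min()+215,y.max()+215
print(red('scene0'),red('s19'))
E
```

```text
tab rear top [503.4  81.1  38. ] front [468.5  75.9  38. ] shut rear ~ (572.7,92.3) front (538.4,88)
(np.int64(61), np.float64(175.31147540983608), np.float64(245.327868852459), np.int64(230), np.int64(254)) (np.int64(67), np.float64(175.11940298507463), np.float64(245.6417910447761), np.int64(230), np.int64(254))
```

The tab has moved about 70 mm from shut. The pin shows in the same place in the scene picture as at the start, and the gripper is clear of everything. Handing in.

```bash
python3 -c "
from cell import ctrl
print(ctrl.finish_job())"
```

```text
the job is handed in; nothing more can be done
None
```

I tripped the catch with the red pin, put the pin back in its stand, drew the tray out to its stop and handed the job in at about 29 s. No verdict was reported.

- **Catch:** The plate was met about 7 to 9 mm below the hole's mouth. I pressed in steps of 1 to 1.5 mm until the tray popped out. The wrist force read at most about 8 N up and 3.5 N sideways at the ends of the calls; force within a call was not seen.
- **Pin:** It went down without resistance to the height it was gripped at (TCP 89.7 mm). In the scene picture it sits within half a pixel of where it stood at the start.
- **Tray:** The tab came 42 mm further until the force rose with no more motion. Measured from the wrist pictures, it moved about 70 mm in all from shut.
- **Bottle, jar and spool:** They look unmoved in the last pictures, judged by eye only. The gripper was open and clear, about 130 mm above the tab.
- **Disagreements:** The scene camera read positions about 1.5 to 2 mm off from the wrist camera, so I used the wrist camera for the fits. The two-view tab height came out 35 to 36 mm against the stated 38 mm, which did not affect the grip.

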